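Take the spare marker out of the sliding-lid pencil box

TASK

Slide the lid of the wooden pencil box along its grooves until it is fully open and leave it open. Then lift the marker out of the box and lay it gently lengthwise in the blue tray, flat on its floor, not in the grey tray.

Things in the scene. Friction and masses are not known exactly. Their poses are not given: they have to be found in the camera images.
- lid (a joint): Travel of the pencil box's light wooden lid, m: 0 shut, 0.108 fully open at its end stop. It runs captive in grooves along lid_grip's +y (to the robot's left), needs about 3 N and stays where left. The box is fixed, medium-brown wood, 164 (x) x 230 (y) x 40 mm high; its +y half is a solid deck over which the lid slides, its -y half the well.
- lid_grip (a point): Centre of the dark pull bar on the lid, moving with it, 48 mm above the desk; x, y along the box, z up. The bar is 10 mm thick along y (the sliding direction), 60 mm long along x, its top 12 mm above this point; the lid's flat face lies 12 mm below it. With the lid shut the well's middle lies 25 mm from here in -y.
- marker_center (a point): Centre (half-way up, mid-length) of the white board marker with black cap lying in the box under the lid: 138 mm long along its y, 18 mm wide and high, about 30 g. It lies across the box (along its x) near the middle of the well, which is 148 mm along x, 104 along y, floor 6 mm and rims 30 to 40 mm above the desk. A like marker on the open desk is not wanted.
- blue_tray_in (a point): Centre of the inner floor of the blue open tray, which is fixed to the desk. Inside it measures 72 mm along its x and 172 mm along its y; walls 4 mm thick, rim 16 mm and floor 4 mm above the desk; z up. A grey tray of the same form stands nearby.

How it is judged:
By the outcome, as a careful person would: the job done as asked, in the order asked, and still so for the second after the job is handed in, with the robot touching nothing.
It also fails if it takes over 58 s, if anything falls off the work surface, if the arm or the gripper's body presses on something with over 40 N, if the wrist force passes 120 N, or if a joint passes its speed limit or range.

ROBOT

A 7-joint arm with a two-finger parallel gripper is mounted at the origin on the work surface; the furniture and walls round the work are solid. World frame = base frame: x ahead of the robot, y to its left, z up, the work surface at z = 0. Lengths are in m, angles in rad, forces in N, time in s.
With the tool pointing down it reaches from about 0.425 to 1.025 m from the base axis. Payload 9.4 kg.
Tool frame: the origin (TCP) lies midway between the tips of the shut fingers; the grasp point (between the pads) lies 19 mm behind it; z points along the fingers, y is the line along which they close (so a half turn about z gives the same grasp; the last joint's range is limited). The gripper opens to 93 mm and grips with 3 to 60 N. Pads are 15 mm wide; open, the fingers measure 128 mm over their backs; the gripper's body (75 mm by 188 mm) begins 65 mm behind the grasp point.
Start: joints at [-1.218, 0.599, -0.003, 1.599, 0.002, 0.943, -0.08], TCP at [0.302, 0.659, 0.219] pointing down, gripper open.
Joint ranges: [-2.57, 2.57], [-0.35, 1.97], [-1.29, 1.29], [0.11, 2.56], [-1.05, 4.19], [0.11, 1.86], [-2.63, 2.63]. Speed limits (rad/s): [2.22, 2.22, 3.01, 3.01, 3.14, 3.14, 3.14].

INTERFACE

Orientations are given as a 3x3 rotation matrix whose columns are the frame's x, y, z axes.
In Python, from bench import sensors, imaging, order, nets gives the robot as it stands.
- The arm moves only by the tool send_rows, never from a script. Its argument "commands" is a list of rows, each a list of 3 entries, a list of its own where there are three numbers: the finger opening in cm, from 0 to 9.3, then the shift along the tool's x, y, z in cm, then the turn about the tool's z in degrees. A call has 1 to 12 rows; each row is the pose to reach, as a shift and turn from the pose commanded when the call began, along the tool's axes at that moment; what a row does not reach only later rows make up. A row lasts 1/10 s, in which the tool goes at most 50 mm and 8.59 degrees, less where a joint would pass 70% of its speed; a pose out of reach is approached as far as the arm can. A call with a gripper value outside its range is refused whole. The fingers move at their own pace and stop on an object; "grip_force" is the grip in N (left out, the last holds). Time passes only in rows, so rows that repeat a pose let the fingers close. It gives the time, the measured TCP pose, the force, the opening and the grip force at its end, in the units of the state.
- sensors.get_state(): the state, without advancing time (a new reading comes with each control period).
- imaging.capture(name): name is "side" or "top" or "wrist"; returns the picture (384x512x3 uint8, red, green, blue); there is no depth.
- imaging.get_calibration(name): a dict with "camera_matrix" (3x3 intrinsics, pixels), "extrinsics" (4x4, takes a point from world to camera coordinates); the wrist camera has in their place "hand_eye" (4x4, takes a point from camera to tool coordinates, whose origin is the TCP and whose axes are the flange's). Camera axes: x right, y down, z forward; pixel columns grow to the right and rows downward; lengths in m; the calibration is good to about 2 mm. The wrist camera is an equidistant fisheye: a pixel r from the principal point sees the ray r / f radians off the axis. A picture is of the moment at which its call begins: read the wrist's pose just before it. get_calibration takes no time and is no camera call.
- order.hand_in(): hands the job in; it is judged then, once.
Trained networks look in the newest picture that a camera, given by its name, has taken for a name from the list of things; names that differ only in an ending like _2 or _b are one class to them, and where a whole thing is asked for, a point or a joint stands for the part that bears it (a point fixed in the world has none). Each returns a list of dicts, best first, with "score" (0 to 1); they miss things now and then, are a little off and sometimes report something else, mostly with a low value. They report only what shows in the picture. A call takes as long as a camera call.
- nets.find_in(camera, target): "box" ([left, top, right, bottom] in pixels, round what is visible of it).
- nets.trace(camera, target): "region" (384x512 bool, what is visible of it) and "box" ([left, top, right, bottom] in pixels, round what is visible of it).
The state is a dict: "time": time; "qpos": joint angles; "dq": joint speeds; "joint_torque": joint torques, N m; "tcp_pos": TCP position; "eef_rot": TCP orientation; "ft_force": force on the tool from outside, world axes, zero at the start; "wrist_torque": the same for the moment, N m; "gripper_width": finger opening in m; "grip_force": force on a finger pad.
Only numpy, scipy, OpenCV 4.12 (cv2) and the standard library are available. Lean on these libraries where they do the work, as an engineer would, in place of code of your own. Each camera call takes 0.05 s, during which the arm holds its last target. There are 200 camera calls.

## Working session

There is one attempt and no reset: what is moved stays moved. The work goes in short steps, Python scripts to look and compute and a tool call to move; the robot and the scene stay as the last step left them, time stands still between calls to the robot, and variables do not carry over. Pictures are saved under pics/ and viewed, at most 10 in all, crops included, and the job is handed in when it is done.

Besides the shell and the picture viewer there is one more tool, called after "Request:" in YAML: its name, and indented under it one key for each argument. send_rows: Moves the arm, as the interface text tells. Its arguments: {"type":"object","properties":{"commands":{"type":"array","items":{"type":"array"}},"grip_force":{"type":"number"}},"required":["commands"]}

```bash
mkdir -p pics
cat > h.py <<'E'
import numpy as np, cv2
from bench import sensors, imaging, order, nets
def ray(cam,uv,st=None):
    c=imaging.get_calibration(cam);K=np.array(c["camera_matrix"])
    if cam!="wrist":
        E=np.array(c["extrinsics"]);d=np.linalg.inv(K)@[uv[0],uv[1],1]
        return -E[:3,:3].T@E[:3,3],E[:3,:3].T@d
    x=np.array([(uv[0]-K[0,2])/K[0,0],(uv[1]-K[1,2])/K[1,1]]);r=np.linalg.norm(x)+1e-9
    d=np.r_[np.sin(r)*x/r,np.cos(r)]
    H=np.array(c["hand_eye"]);R=np.array(st["eef_rot"]);p=np.array(st["tcp_pos"])
    return p+R@H[:3,3],R@(H[:3,:3]@d)
def at(cam,uv,z,st=None):
    o,d=ray(cam,uv,st);return (o+d*(z-o[2])/d[2])
def save(name,im): cv2.imwrite("pics/"+name,im[:,:,::-1])
def rect(cam,m,z,st=None):
    cs=max(cv2.findContours(m.astype(np.uint8),0,2)[0],key=cv2.contourArea)[:,0]
    P=np.array([at(cam,q,z,st)[:2] for q in cs])
    (c,s,a)=cv2.minAreaRect((P*1000).astype(np.float32));return np.round(c,1),np.round(s,1),round(a,1)
E
python3 - <<'E'
from h import *
st=sensors.get_state();print(st["time"],st["tcp_pos"],st["eef_rot"])
for c in["top","side"]:
    im=imaging.capture(c);save(c+"1.png",im)
    for t,z in[("lid",.036),("lid_grip",.06),("marker_center",.009),("blue_tray_in",.016)]:
        for r in nets.trace(c,t)[:3]:
            print(c,t,round(r["score"],2),np.round(r["box"]),rect(c,r["region"],z))
E
```

```text
0.0 [0.30193116 0.65861851 0.21776938] [[-9.09074927e-01  4.16632364e-01 -5.00666395e-04]
 [ 4.16632640e-01  9.09073798e-01 -1.43973323e-03]
 [-1.44696757e-04 -1.51741934e-03 -9.99998838e-01]]
top lid 0.83 [136. 169. 184. 226.] (array([398., 249.]), array([114.8, 151. ]), 82.0)
top lid_grip 0.95 [138. 168. 189. 226.] (array([395. , 243.7]), array([110.8, 147.6]), 81.4)
top blue_tray_in 0.81 [314. 170. 380. 198.] (array([ 427.1, -277.4]), array([183.2,  82.8]), 87.8)
side lid 0.76 [199. 143. 253. 165.] (array([402.7, 260.2]), array([149.6, 147.5]), 79.6)
side blue_tray_in 0.78 [253. 248. 315. 329.] (array([ 430.1, -285.3]), array([194.6,  83.9]), 86.8)
```

```bash
python3 -c "
import cv2,numpy as np
a=np.vstack([cv2.imread('pics/top1.png'),cv2.imread('pics/side1.png')]);cv2.imwrite('pics/a.png',cv2.resize(a,(400,600)))"
```

```text
(no output)
```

View pics/top1.png

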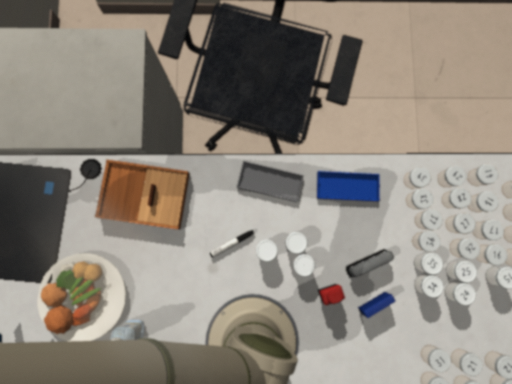

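The top view shows the box at about (143,195) with its dark bar at (153,195). The blue tray is at (348,187), the grey tray at (270,181) and the decoy marker at (232,243). Next I measure the bar by colour and plan the approach.

```bash
cat >> h.py <<'E'
def plan(x,y,z,head,st=None):
    "shift in tool axes (cm) and turn (deg) so that tool y heads along head (deg), mod 180"
    st=st or sensors.get_state();R=np.array(st["eef_rot"]);p=np.array(st["tcp_pos"])
    h=np.degrees(np.arctan2(R[1,1],R[0,1]));t=-(head-h);t=(t+90)%180-90
    return np.round(R.T@(np.array([x,y,z])-p)*100,2),round(t,1)
E
python3 - <<'E'
from h import *
im=cv2.imread("pics/top1.png")[:,:,::-1].astype(int)
m=np.zeros((384,512),bool);m[178:212,143:163]=im[178:212,143:163].sum(2)<170
print(m.sum(),rect("top",m,.06))
x,y=np.array(rect("top",m,.06)[0])/1000
print(plan(x,y,.2,82))
E
```

```text
101 (array([399.6, 268.3]), array([14., 55.]), 85.3)
(array([-25.14, -31.46,   1.86]), np.float64(-16.6))
```

Request:
send_rows:
  commands:
    - [9.3, [-2.5, -3.1, 0], -2]
    - [9.3, [-5.5, -7, 0], -4]
    - [9.3, [-8.5, -10.5, 0.5], -6]
    - [9.3, [-11.5, -14.2, 0.5], -8]
    - [9.3, [-14.5, -18, 1], -10]
    - [9.3, [-17.5, -22, 1], -12]
    - [9.3, [-20, -25, 1.5], -14]
    - [9.3, [-22.5, -28, 1.8], -16.6]
    - [9.3, [-24.5, -30.5, 1.8], -16.6]
    - [9.3, [-25.1, -31.5, 1.8], -16.6]
    - [9.3, [-25.1, -31.5, 1.8], -16.6]
    - [9.3, [-25.1, -31.5, 1.8], -16.6]

```text
time: 1.7
tcp_pos: [0.3991, 0.2695, 0.2009]
eef_rot: [[-0.99, 0.139, 0.001], [0.139, 0.99, 0.001], [-0.0, 0.001, -1.0]]
ft_force: [0.4, 0.9, -0.0]
gripper_width: 0.0927
grip_force: 0.0
```

Run:
```python
from h import *
st=sensors.get_state();print(st["time"],st["tcp_pos"],np.abs(st["dq"]).max())
im=imaging.capture("wrist");save("w1.png",im)
for t,z in[("lid",.036),("lid_grip",.06)]:
    for r in nets.trace("wrist",t)[:2]: print(t,round(r["score"],2),np.round(r["box"]),rect("wrist",r["region"],z,st))
```

```text
1.7 [0.39905262 0.26949963 0.20091379] 0.018382893980431712
lid 0.76 [184. 115. 291. 240.] (array([400. , 247.1]), array([112.5, 149.2]), 81.0)
lid_grip 0.87 [188. 114. 290. 241.] (array([394.7, 249.9]), array([104.4, 139.3]), 81.5)
```

View pics/w1.png

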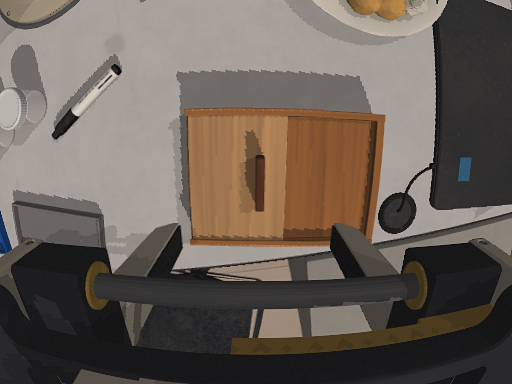

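The wrist view shows the lid shut over (189–288, 115–240), with the pull bar top at about (255–265, 154–211). Its shadow lies to the upper left.

Run:
```python
from h import *
st=sensors.get_state()
for q in [(260.5,183),(260.5,155),(260,211)]: print(at("wrist",q,.06,st))
im=cv2.imread("pics/w1.png").astype(int)[:,:,::-1]
m=np.zeros((384,512),bool);s=im[145:220,240:280];m[145:220,240:280]=(s[:,:,0]>s[:,:,2]*2.2)&(s.sum(2)<230)
print(m.sum(),np.argwhere(m).mean(0)[::-1],rect("wrist",m,.06,st))
P=np.array([(190,116),(385,115),(377,244),(191,243)])
Q=np.array([at("wrist",q,.04,st)[:2] for q in P]);print(Q, Q.mean(0))
```

```text
[0.40074949 0.27473092 0.06      ]
[0.37081892 0.27879938 0.06      ]
[0.43205077 0.26995219 0.06      ]
439 [259.69020501 183.40091116] (array([400.8, 273.7]), array([ 9.1, 60.8]), 80.9)
[[0.3186828  0.20741625]
 [0.34413434 0.42924294]
 [0.50661139 0.41359398]
 [0.46940541 0.17906227]] [0.40970849 0.30732886]
```

Request:
send_rows:
  commands:
    - [9.3, [0, 0.3, 3.5], 0]
    - [9.3, [0, 0.3, 7.5], 0]
    - [9.3, [0, 0.3, 11], 0]
    - [9.3, [0, 0.3, 14], 0]
    - [9.3, [0, 0.3, 15.5], 0]
    - [9.3, [0, 0.3, 16], 0]
    - [9.3, [0, 0.3, 16], 0]
    - [0.5, [0, 0.3, 16], 0]
    - [0.5, [0, 0.3, 16], 0]
    - [0.5, [0, 0.3, 16], 0]
    - [0.5, [0, 0.3, 16], 0]
    - [0.5, [0, 0.3, 16], 0]
  grip_force: 15

```text
time: 3.05
tcp_pos: [0.3997, 0.2711, 0.041]
eef_rot: [[-0.99, 0.14, 0.001], [0.14, 0.99, 0.0], [-0.001, 0.001, -1.0]]
ft_force: [0.2, -0.3, 0.3]
gripper_width: 0.0574
grip_force: 0.0
```

Request:
send_rows:
  commands:
    - [0.5, [0, 0, 0], 0]
    - [0.5, [0, 0, 0], 0]
    - [0.5, [0, 0, 0], 0]
    - [0.5, [0, 0, 0], 0]
    - [0.5, [0, 0, 0], 0]
    - [0.5, [0, 0, 0], 0]
    - [0.5, [0, 0, 0], 0]

```text
time: 3.75
tcp_pos: [0.3995, 0.2717, 0.0406]
eef_rot: [[-0.99, 0.139, 0.0], [0.139, 0.99, 0.001], [-0.0, 0.001, -1.0]]
ft_force: [0.9, 2.9, -1.8]
gripper_width: 0.0098
grip_force: 15.0
```

Request:
send_rows:
  commands:
    - [0.5, [0, 0.8, 0], 0]
    - [0.5, [0, 2, 0], 0]
    - [0.5, [0, 3.2, 0], 0]
    - [0.5, [0, 4.4, 0], 0]
    - [0.5, [0, 5.6, 0], 0]
    - [0.5, [0, 6.8, 0], 0]
    - [0.5, [0, 8, 0], 0]
    - [0.5, [0, 9, 0], 0]
    - [0.5, [0, 9.8, 0], 0]
    - [0.5, [0, 10.3, 0], 0]
    - [0.5, [0, 10.5, 0], 0]
    - [0.5, [0, 10.5, 0], 0]

```text
time: 4.95
tcp_pos: [0.4155, 0.3768, 0.0407]
eef_rot: [[-0.99, 0.139, 0.002], [0.139, 0.99, 0.002], [-0.002, 0.002, -1.0]]
ft_force: [6.0, -2.5, -2.5]
gripper_width: 0.0099
grip_force: 15.0
```

Request:
send_rows:
  commands:
    - [0.5, [0, 0.2, 0], 0]
    - [0.5, [0, 0.4, 0], 0]
    - [0.5, [0, 0.5, 0], 0]
    - [0.5, [0, 0.5, 0], 0]
    - [0.5, [0, 0.5, 0], 0]

```text
time: 5.45
tcp_pos: [0.4157, 0.3778, 0.0406]
eef_rot: [[-0.99, 0.142, 0.0], [0.142, 0.99, -0.004], [-0.001, -0.004, -1.0]]
ft_force: [4.0, -11.6, 4.3]
gripper_width: 0.01
grip_force: 15.0
```

Request:
send_rows:
  commands:
    - [0.5, [0, -0.3, 0], 0]
    - [4, [0, -0.3, 0], 0]
    - [4, [0, -0.3, 0], 0]
    - [4, [0, -0.3, 0], 0]
    - [4, [0, -0.3, 0], 0]
    - [4, [0, -0.3, 0], 0]
    - [4, [0, -0.3, -3], 0]
    - [6, [0, -3.3, -6.5], 0]
    - [6, [0, -7.3, -10], 0]
    - [6, [0, -11, -12], 0]
    - [6, [0, -13, -12], 0]
    - [6, [0, -13.5, -12], 0]

```text
time: 6.65
tcp_pos: [0.3958, 0.2444, 0.1609]
eef_rot: [[-0.99, 0.142, 0.001], [0.142, 0.99, -0.0], [-0.001, 0.0, -1.0]]
ft_force: [0.1, 0.7, -0.7]
gripper_width: 0.0599
grip_force: 0.0
```

Run:
```python
from h import *
st=sensors.get_state();print(st["time"],st["tcp_pos"],st["gripper_width"],np.abs(st["dq"]).max())
im=imaging.capture("wrist");save("w2.png",im)
for t,z in[("lid",.036),("marker_center",.015)]:
    for r in nets.trace("wrist",t)[:3]: print(t,round(r["score"],2),np.round(r["box"]),rect("wrist",r["region"],z,st))
```

```text
6.65 [0.39582052 0.24437743 0.16093775] 0.059875591958622396 0.0458198571341104
lid 0.74 [301. 116. 412. 251.] (array([415.9, 351.4]), array([114.9, 149.8]), 81.3)
marker_center 0.66 [248. 118. 272. 241.] (array([399.2, 247.7]), array([ 19.2, 140.7]), 82.4)
```

View pics/w2.png

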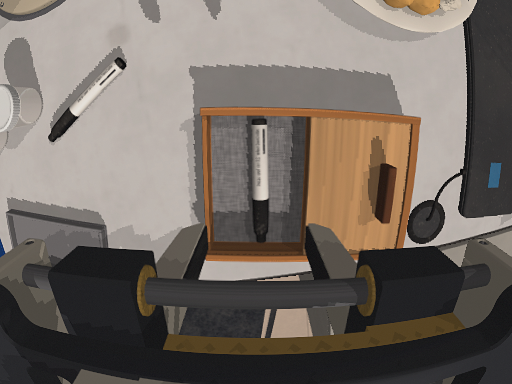

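The lid is at (301–412, 116–251), open or nearly so. The marker lies in the well at (248–272, 118–241). My back-off before release may have pulled the lid back slightly, so I'll nudge the bar firmly to its stop with shut fingers.

Request:
send_rows:
  commands:
    - [0, [0, 3, 0], 0]
    - [0, [0, 6, 0], 0]
    - [0, [0, 8.5, 0], 0]
    - [0, [0, 9.5, 2], 0]
    - [0, [0, 9.5, 5.5], 0]
    - [0, [0, 9.5, 9], 0]
    - [0, [0, 9.5, 11], 0]
    - [0, [0, 9.5, 11.8], 0]
    - [0, [0, 10, 11.8], 0]
    - [0, [0, 10.6, 11.8], 0]
    - [0, [0, 11.2, 11.8], 0]
    - [0, [0, 11.2, 11.8], 0]

```text
time: 8.0
tcp_pos: [0.4119, 0.3579, 0.0435]
eef_rot: [[-0.99, 0.139, 0.001], [0.139, 0.99, 0.0], [-0.001, 0.0, -1.0]]
ft_force: [0.1, -1.3, -1.5]
gripper_width: 0.0006
grip_force: 0.6
```

Request:
send_rows:
  commands:
    - [0, [0, 0.2, 0], 0]
    - [0, [0, 0.4, 0], 0]
    - [0, [0, 0.6, 0], 0]
    - [0, [0, 0.6, 0], 0]

```text
time: 8.4
tcp_pos: [0.4118, 0.3582, 0.0433]
eef_rot: [[-0.99, 0.143, -0.002], [0.143, 0.99, -0.007], [0.001, -0.007, -1.0]]
ft_force: [-1.3, -15.3, 11.3]
gripper_width: 0.0004
grip_force: 8.0
```

Request:
send_rows:
  commands:
    - [0, [0, -0.8, 0], 0]
    - [0, [0, -2, 0], 0]
    - [0, [0, -2.5, -3], 0]
    - [4, [0, -4, -6.5], 0]
    - [4, [0, -8, -7.5], 0]
    - [4, [0, -11.5, -7.5], 0]
    - [4, [0, -11.8, -7.5], 0]
    - [4, [0, -11.8, -7.5], 0]

```text
time: 9.2
tcp_pos: [0.3963, 0.2458, 0.1182]
eef_rot: [[-0.99, 0.141, 0.001], [0.141, 0.99, 0.001], [-0.001, 0.001, -1.0]]
ft_force: [0.6, 1.1, -0.6]
gripper_width: 0.036
grip_force: 0.0
```

Run:
```python
from h import *
st=sensors.get_state();print(st["time"],st["tcp_pos"],st["gripper_width"])
im=imaging.capture("wrist");save("w3.png",im)
for t,z in[("lid",.036),("marker_center",.015)]:
    for r in nets.trace("wrist",t)[:3]:
        e=rect("wrist",r["region"],z,st);print(t,round(r["score"],2),np.round(r["box"]),e)
print(plan(e[0][0]/1000,e[0][1]/1000,.009,e[2],st))
```

```text
9.2 [0.39630894 0.2458166  0.11819784] 0.0359626167031216
lid 0.78 [308. 119. 432. 252.] (array([405.9, 353.1]), array([113.5, 129. ]), 81.7)
marker_center 0.92 [247. 116. 271. 262.] (array([399.8, 248.2]), array([ 18.1, 141.4]), 82.7)
(array([-0.3 ,  0.27, 10.92]), np.float64(-0.8))
```

Request:
send_rows:
  commands:
    - [4, [-0.3, 0.3, 2], -0.5]
    - [4, [-0.3, 0.3, 5], -0.5]
    - [4, [-0.3, 0.3, 8], -0.5]
    - [4, [-0.3, 0.3, 10], -0.5]
    - [4, [-0.3, 0.3, 10.8], -0.5]
    - [4, [-0.3, 0.3, 10.8], -0.5]
    - [4, [-0.3, 0.3, 10.8], -0.5]
    - [0.5, [-0.3, 0.3, 10.8], -0.5]
    - [0.5, [-0.3, 0.3, 10.8], -0.5]
    - [0.5, [-0.3, 0.3, 10.8], -0.5]
    - [0.5, [-0.3, 0.3, 10.8], -0.5]
    - [0.5, [-0.3, 0.3, 10.8], -0.5]
  grip_force: 10

```text
time: 10.55
tcp_pos: [0.3996, 0.249, 0.0102]
eef_rot: [[-0.991, 0.131, 0.001], [0.131, 0.991, 0.001], [-0.001, 0.001, -1.0]]
ft_force: [0.1, -0.0, 7.3]
gripper_width: 0.0184
grip_force: 10.0
```

Request:
send_rows:
  commands:
    - [0.5, [0, 0, 0], 0]
    - [0.5, [0, 0, -0.5], 0]
    - [0.5, [0, 0, -2], 0]
    - [0.5, [0, 0, -4], 0]
    - [0.5, [0, 0, -7], 0]
    - [0.5, [0, 0, -10], 0]
    - [0.5, [0, 0, -12], 0]
    - [0.5, [0, 0, -13], 0]
    - [0.5, [0, 0, -13], 0]

```text
time: 11.45
tcp_pos: [0.3998, 0.2491, 0.1408]
eef_rot: [[-0.991, 0.131, 0.002], [0.131, 0.991, 0.001], [-0.002, 0.002, -1.0]]
ft_force: [-1.1, 0.2, -0.4]
gripper_width: 0.0185
grip_force: 10.0
```

Run:
```python
from h import *
st=sensors.get_state();print(st["time"],st["tcp_pos"],st["ft_force"],st["gripper_width"],st["grip_force"])
print(plan(.5,0,.16,60,st),plan(.44,-.26,.16,-2,st))
im=imaging.capture("wrist");save("w4.png",im)
for r in nets.trace("wrist","marker_center")[:3]:
        e=rect("wrist",r["region"],.16,st);print(round(r["score"],2),np.round(r["box"]),e)
```

```text
11.45 [0.39984368 0.24909594 0.14077662] [-1.09155722  0.21512163 -0.4322794 ] 0.018465588591363182 9.995792806148529
(array([-13.2 , -23.38,  -1.94]), np.float64(22.5)) (array([-10.66, -49.94,  -1.99]), np.float64(84.5))
0.8 [240. 119. 274. 332.] (array([374.6, 252.6]), array([16.3, 90.5]), 82.6)
```

View pics/w4.png

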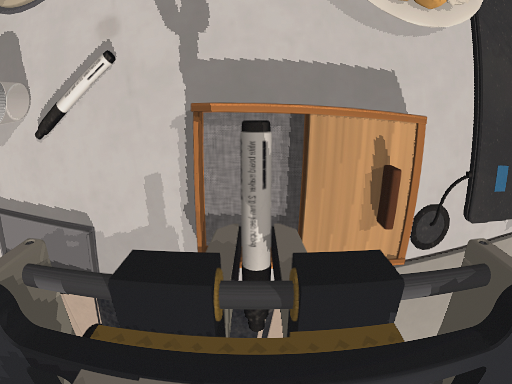

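The marker (240–274, 119–332) is held in the fingers, clear of the box, and the lid is still open. Next I carry it towards the blue tray, passing at x of about 0.5.

Request:
send_rows:
  commands:
    - [0.5, [-1.5, -1, -0.5], 2]
    - [0.5, [-3.5, -3, -1], 5]
    - [0.5, [-6, -5.5, -1.5], 9]
    - [0.5, [-8.5, -8.5, -1.9], 13]
    - [0.5, [-10.5, -11.5, -1.9], 18]
    - [0.5, [-12, -14.5, -1.9], 23]
    - [0.5, [-13, -18, -1.9], 28]
    - [0.5, [-13.3, -21.5, -1.9], 33]
    - [0.5, [-13.4, -25, -1.9], 38]
    - [0.5, [-13.4, -28, -1.9], 42]
    - [0.5, [-13.3, -30, -1.9], 45]
    - [0.5, [-13.3, -30, -1.9], 45]

```text
time: 12.75
tcp_pos: [0.4908, -0.0684, 0.1577]
eef_rot: [[-0.604, 0.797, -0.002], [0.797, 0.604, -0.001], [0.0, -0.002, -1.0]]
ft_force: [0.4, 0.2, -0.9]
gripper_width: 0.0184
grip_force: 10.0
```

Run:
```python
from h import *
st=sensors.get_state();print(st["time"],st["tcp_pos"],st["gripper_width"],st["qpos"])
print(plan(.44,-.27,.16,-2,st))
```

```text
12.75 [ 0.49082205 -0.06842074  0.15768156] 0.01835817177480296 [-0.06048048  0.42052444  0.11386212  2.18111965 -0.08721615  0.54611018
  0.76718334]
(array([-12.99, -16.23,  -0.2 ]), np.float64(39.2))
```

Request:
send_rows:
  commands:
    - [0.5, [-1, -1.2, 0], 3]
    - [0.5, [-2.5, -3.1, 0], 7]
    - [0.5, [-4.3, -5.4, 0], 12]
    - [0.5, [-6.2, -7.8, 0], 17]
    - [0.5, [-8.2, -10.2, 0], 23]
    - [0.5, [-10, -12.5, 0], 29]
    - [0.5, [-11.7, -14.6, 0], 34]
    - [0.5, [-12.6, -15.8, 0], 38]
    - [0.5, [-13, -16.2, 0], 39]
    - [0.5, [-13, -16.2, 0], 39]
    - [0.5, [-13, -16.2, 0], 39]

```text
time: 13.85
tcp_pos: [0.4429, -0.2663, 0.1585]
eef_rot: [[0.024, 1.0, -0.0], [1.0, -0.024, 0.001], [0.001, -0.0, -1.0]]
ft_force: [-0.3, -0.4, 0.0]
gripper_width: 0.0187
grip_force: 10.0
```

Run:
```python
from h import *
st=sensors.get_state();print(st["time"],st["tcp_pos"],st["eef_rot"][:,1],st["gripper_width"])
im=imaging.capture("wrist");save("w5.png",im)
for r in nets.trace("wrist","blue_tray_in")[:2]: print(round(r["score"],2),r["box"],rect("wrist",r["region"],.016,st))
im=imaging.capture("top").astype(int)
for c in ["side"]:
  imaging.capture(c)
  for r in nets.trace(c,"blue_tray_in")[:1]: print(rect(c,r["region"],.016))
im=cv2.imread("pics/top1.png")[:,:,::-1].astype(int)
m=(im[:,:,2]>im[:,:,0]*1.8+25);m[:150]=0;m[215:]=0;m[:,:300]=0;m[:,400:]=0
print("top blue",m.sum(),rect("top",m,.016))
w=cv2.imread("pics/w5.png")[:,:,::-1].astype(int)
m=(w[:,:,2]>w[:,:,0]*1.8+25);print("w blue",m.sum(),rect("wrist",m,.016,st))
```

```text
13.85 [ 0.44290727 -0.2663226   0.15846267] [ 9.99718698e-01 -2.37169708e-02 -1.71750704e-04] 0.01869902322063135
0.78 [208.9, 109.7, 284.2, 263.0] (array([ 431. , -262.6]), array([144.9,  79.7]), 86.9)
(array([ 430.3, -286.4]), array([192.2,  82.3]), 86.4)
top blue 1558 (array([ 426.9, -278.4]), array([174.9,  75.1]), 86.9)
w blue 5379 (array([ 431. , -263.4]), array([145.5,  79.5]), 87.0)
```

View pics/w5.png

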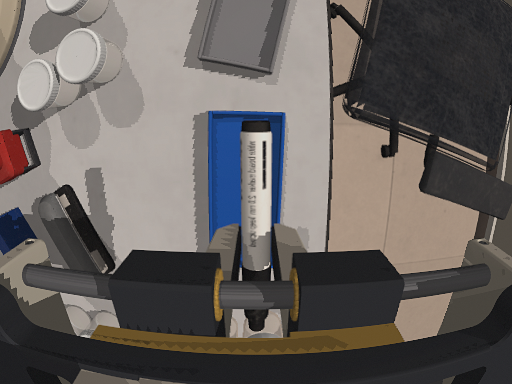

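The marker is held over the blue tray, which shows at (209–284, 110–263) with its grey twin above it. Wrist and top views agree on a tray centre of about (0.429, -0.280) with the long axis heading 87°.

Run:
```python
from h import *
print(plan(.429,-.280,.009,-3))
```

```text
(array([-1.34, -1.34, 14.97]), np.float64(1.6))
```

Request:
send_rows:
  commands:
    - [0.5, [-0.7, -0.7, 0], 0.8]
    - [0.5, [-1.3, -1.3, 0.5], 1.6]
    - [0.5, [-1.3, -1.3, 3], 1.6]
    - [0.5, [-1.3, -1.3, 6], 1.6]
    - [0.5, [-1.3, -1.3, 9], 1.6]
    - [0.5, [-1.3, -1.3, 11.5], 1.6]
    - [0.5, [-1.3, -1.3, 13], 1.6]
    - [0.5, [-1.3, -1.3, 13.7], 1.6]
    - [0.5, [-1.3, -1.3, 14.1], 1.6]
    - [0.5, [-1.3, -1.3, 14.5], 1.6]
    - [0.5, [-1.3, -1.3, 14.8], 1.6]
    - [0.5, [-1.3, -1.3, 14.8], 1.6]

```text
time: 15.3
tcp_pos: [0.4293, -0.2804, 0.0108]
eef_rot: [[0.054, 0.999, 0.001], [0.999, -0.054, -0.0], [-0.0, 0.001, -1.0]]
ft_force: [0.6, 0.5, -0.7]
gripper_width: 0.0185
grip_force: 10.0
```

Request:
send_rows:
  commands:
    - [0.5, [0, 0, 0.1], 0]
    - [0.5, [0, 0, 0.2], 0]
    - [0.5, [0, 0, 0.2], 0]
    - [0.5, [0, 0, 0.25], 0]
    - [0.5, [0, 0, 0.25], 0]

```text
time: 15.8
tcp_pos: [0.4292, -0.2803, 0.0083]
eef_rot: [[0.054, 0.999, 0.0], [0.999, -0.054, -0.0], [-0.0, 0.0, -1.0]]
ft_force: [0.8, 0.2, 1.5]
gripper_width: 0.0183
grip_force: 10.0
```

Request:
send_rows:
  commands:
    - [0.5, [0, 0, 0.05], 0]
    - [2.0, [0, 0, 0.05], 0]
    - [2.3, [0, 0, 0.05], 0]
    - [2.6, [0, 0, 0.05], 0]
    - [2.6, [0, 0, 0.05], 0]
    - [2.6, [0, 0, 0], 0]
    - [2.6, [0, 0, -1], 0]
    - [2.6, [0, 0, -3], 0]
    - [2.6, [0, 0, -6], 0]
    - [2.6, [0, 0, -9.5], 0]
    - [2.6, [0, 0, -12], 0]
    - [2.6, [0, 0, -12], 0]
  grip_force: 3

```text
time: 17.0
tcp_pos: [0.4304, -0.2811, 0.1317]
eef_rot: [[0.055, 0.998, 0.005], [0.999, -0.055, -0.002], [-0.002, 0.005, -1.0]]
ft_force: [-0.3, 0.4, -0.4]
gripper_width: 0.0262
grip_force: 0.0
```

Run:
```python
from h import *
st=sensors.get_state();print(st["time"],st["tcp_pos"],st["ft_force"],st["gripper_width"])
im=imaging.capture("wrist");t=imaging.capture("top")
save("f.png",np.vstack([im[:,:384],t[:,:384]]) if 0 else np.hstack([cv2.resize(im,(480,360))[:,100:400],cv2.resize(t[140:250,80:400],(480,165)).repeat(2,0)[:330].__class__ and np.pad(cv2.resize(t[140:250,80:400],(480,165)),((0,195),(0,0),(0,0)))]))
for r in nets.trace("wrist","marker_center")[:2]: print(round(r["score"],2),r["box"],rect("wrist",r["region"],.013,st))
for r in nets.trace("top","lid")[:1]: print(rect("top",r["region"],.036))
```

```text
17.0 [ 0.43036669 -0.28110292  0.13168315] [-0.31266079  0.40449213 -0.44754645] 0.026207113686380255
0.76 [244.3, 114.7, 265.5, 250.2] (array([ 428.5, -280.8]), array([139.9,  18.5]), 86.5)
(array([412.3, 352.7]), array([113.9, 148.7]), 80.5)
```

View pics/f.png

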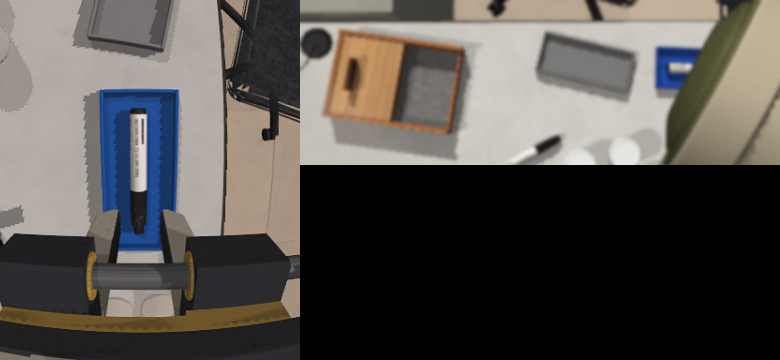

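The marker lies flat and lengthwise, centred in the blue tray (left panel, about (138,170)). The lid is fully open (right panel), and the gripper is clear of everything.

```bash
python3 -c "
from bench import order;print(order.hand_in())"
```

```text
the job is handed in; nothing more can be done
None
```

The lid is open against its end stop, the marker lies flat and lengthwise in the blue tray, and the job was handed in at about 17 s of the 58 s allowed.

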